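Part a two-piece ornament mould with a wedge

TASK

Take the parting wedge out of the tool rack and part the two-piece casting mould with it, working it down into the two pry slots in turn, a little at each end, until the front half stands about 7 mm off the back half at both ends. Bring it off evenly, with neither end ever more than 4 mm ahead of the other, go gently and without side strain on the wedge so that the cast inside does not crack, and keep the hand itself off the mould. Then stand the wedge fully home in its rack slot again.

Things in the scene. Friction and masses are not known exactly. Their poses are not given: they have to be found in the camera images.
- wedge: Parting wedge: steel blade, dark wood handle, 0.22 kg, 146 mm long, stands point down in the rack. Origin: middle of the tip edge; z up the handle. Blade 22 wide (along y), 62 long, thickness along x 3 at the tip growing evenly to 18.5 (both faces slope 1 in 8). Collar 30 x 38 (x, y) from 62 to 70 above the tip, then square handle 22 x 22 from 70 to 140: grip it near 112. Half-turn symmetric.
- mould: Fixed plywood board 150 x 210 x 18 mm with a wooden two-part mould on it (170 long, halves 40 thick, top 118 above table). Origin: under the board's middle; z up, y along the seam, x front to back. The seam is parallel to y but, screwed down by eye, lies up to 6 either way off x = 0. Back half (+x) is rigid; front half (-x) sits on two tight dowels, about 8 N each, stays where pushed.
- slot_left (a point): Nominal place of the left pry slot (y = +52 of the mould, on the board's x = 0, 118 above the table): the true slot is up to 6 off along x. Slot: notch in the top of the seam, half in each half, 32 long along y, 55 deep, 5.5 wide when shut, its back wall upright 2.5 behind the seam plane; the front wall moves with the front half. Bevels 2 deep at 45 degrees widen the mouth to 9.5.
- slot_right (a point): Nominal place of the right pry slot (y = -52 of the mould), same shape and same offset along x as the left one. In the slots the wedge works against about 5 to 15 N of thrust; its tip yields sideways in the hand by roughly 0.25 mm per N, and the opening ends about 1 mm short of what the blade's thickness alone would give.
- dowel_left (a joint): How far the front half has come off the back half at the left dowel (+y end, y = 76 from the middle), m: 0 shut, at most 0.016. Wedging at one slot swings the front half about the far dowel.
- dowel_right (a joint): The same at the right dowel (-y end, y = -76).
- front_skew (a joint): Skew of the front half against the back half, rad: 0 when parallel; (dowel_left - dowel_right) / 0.153, so 0.026 is 4 mm; positive when the left end leads.
- rack: Fixed dark wooden tool rack block 90 x 170 x 75 mm (x, y, z), origin under its middle. Besides the wedge it holds a gouge and a burnisher (at y = +45 and +62, up to 175 tall), fixed, not needed.
- rack_slot (a point): Mouth of the wedge's slot in the rack, at y = -45 of the rack, 75 above the table, right through: 24 x 31 mm along the rack's x and y, bevelled. When the wedge is home, its collar rests on the rack top, its tip 13 above the table, blade width along the rack's y.

How it is judged:
By the outcome, as a careful person would: the job done as asked, in the order asked, and still so for the second after the job is handed in, with the robot touching nothing.
It also fails if it takes over 72 s, if anything falls off the work surface, if the arm or the gripper's body presses on something with over 40 N, if the wrist force passes 120 N, or if a joint passes its speed limit or range.

ROBOT

A 6-joint arm with a two-finger parallel gripper is mounted at the origin on the work surface. World frame = base frame: x ahead of the robot, y to its left, z up, the work surface at z = 0. Lengths are in m, angles in rad, forces in N, time in s.
With the tool pointing down it reaches from about 0.35 to 0.975 m from the base axis. Payload 4.9 kg.
Tool frame: the origin (TCP) lies midway between the tips of the shut fingers; the grasp point (between the pads) lies 19 mm behind it; z points along the fingers, y is the line along which they close (so a half turn about z gives the same grasp; the last joint's range is limited). The gripper opens to 85 mm and grips with 20 to 120 N. Pads are 22 mm wide; open, the fingers measure 114 mm over their backs; the gripper's body (76 mm by 85 mm) begins 54 mm behind the grasp point. The pads swing forward as they close: fully open they stand 13 mm farther back than shut.
Start: joints at [-1.432, 0.053, 1.613, -0, 1.476, -0.119], TCP at [0.159, -0.604, 0.231] pointing down, gripper open.
Joint ranges: [-3.01, 3.01], [-1.01, 2.22], [0.06, 2.58], [-1.02, 4.17], [0.09, 2.62], [-3.14, 3.14]. Speed limits (rad/s): [2.57, 2.57, 3.14, 3.14, 3.14, 3.14].

INTERFACE

Orientations are given as a unit quaternion [w, x, y, z].
In Python, from plant import * gives the robot as it stands.
- The arm moves only by the tool jog_arm, never from a script. Its argument "targets" is a list of rows, each a list of 3 entries, a list of its own where there are three numbers: the shift along the tool's x, y, z in units of 25 mm (1.0 is 25 mm), then the turn, a rotation vector about the tool's x, y, z in units of 8 degrees (1.0 is 8 degrees), then the opening in per cent of the stroke, from 0 (shut) to 100 (fully open). A call has 1 to 8 rows; each row is the pose to reach, as a shift and turn from the pose commanded when the call began, along the tool's axes at that moment; what a row does not reach only later rows make up. A row lasts 1/8 s, in which the tool goes at most 62.5 mm and 10.7 degrees, less where a joint would pass 70% of its speed; a pose out of reach is approached as far as the arm can. A call with a gripper value outside its range is refused whole. The fingers move at their own pace and stop on an object; the grip force is fixed at half the most. Time passes only in rows, so rows that repeat a pose let the fingers close. It gives the time, the measured TCP pose, the force, the opening and the grip force at its end, in the units of the state.
- state(): the state, without advancing time (a new reading comes with each control period).
- grab_frame(name): name is "scene" or "top" or "wrist"; returns (picture, depth): 384x512x3 uint8, red, green, blue; 384x512 float32, m along the optical axis (not along the pixel's ray), 0 where there is no reading.
- camera_params(name): a dict with "fovy" (degrees; the focal length in pixels is half the picture's height over the tangent of half this angle, whatever the lens; pixels are square), "cx", "cy" (the principal point, pixels), "rvec" (rotation vector, rad) and "tvec" (3), from world to camera coordinates, as OpenCV has them; the wrist camera has in their place "hand_eye" (4x4, takes a point from camera to tool coordinates, whose origin is the TCP and whose axes are the flange's). Camera axes: x right, y down, z forward; pixel columns grow to the right and rows downward; lengths in m; the calibration is good to about 2 mm. A picture is of the moment at which its call begins: read the wrist's pose just before it. camera_params takes no time and is no camera call.
- job_done(): hands the job in; it is judged then, once.
The state is a dict: "time": time; "joint_pos": joint angles; "joint_vel": joint speeds; "joint_efforts": joint torques, N m; "tool_pos": TCP position; "tool_rot": TCP orientation; "contact_force": force on the tool from outside, world axes, zero at the start; "ft_torque": the same for the moment, N m; "gripper_width": opening from 0.0 (shut) to 1.0 (fully open); "grasp_force": force on a finger pad.
Only numpy, scipy, OpenCV 4.12 (cv2) and the standard library are available. Lean on these libraries where they do the work, as an engineer would, in place of code of your own. Each camera call takes 0.05 s, during which the arm holds its last target. There are 200 camera calls.

## Working session

There is one attempt and no reset: what is moved stays moved. The work goes in short steps, Python scripts to look and compute and a tool call to move; the robot and the scene stay as the last step left them, time stands still between calls to the robot, and variables do not carry over. Pictures are saved under pics/ and viewed, at most 10 in all, crops included, and the job is handed in when it is done.

Besides the shell and the picture viewer there is one more tool, called by a JSON object that holds its "fn" and its "kwargs", one argument or row to a line. jog_arm: Moves the arm, as the interface text tells. Its arguments: {"type":"object","properties":{"targets":{"type":"array"}},"required":["targets"]}

```bash
mkdir -p pics; ls; cat > h.py <<'E'
from plant import *
import numpy as np, cv2
from scipy.spatial.transform import Rotation as R
def cam(name):
    s=state(); img,d=grab_frame(name); p=camera_params(name)
    f=192/np.tan(np.radians(p["fovy"])/2)
    if "hand_eye" in p:
        q=s["tool_rot"]; T=np.eye(4); T[:3,:3]=R.from_quat(np.roll(q,-1)).as_matrix(); T[:3,3]=s["tool_pos"]
        C=T@np.array(p["hand_eye"])
    else:
        T=np.eye(4); T[:3,:3]=R.from_rotvec(np.ravel(p["rvec"])).as_matrix(); T[:3,3]=np.ravel(p["tvec"]); C=np.linalg.inv(T)
    v,u=np.mgrid[:384,:512]
    P=np.stack([(u-p["cx"])/f*d,(v-p["cy"])/f*d,d],-1)@C[:3,:3].T+C[:3,3]
    P[d==0]=np.nan
    return img,d,P,C,f,p
def save(n,img,s=1.5):
    cv2.imwrite("pics/"+n,cv2.resize(img[:,:,::-1],None,fx=s,fy=s,interpolation=cv2.INTER_CUBIC))
E
python3 - <<'E'
from h import *
print(state())
for n in ("scene","top"):
    img,d,P,C,f,p=cam(n); save(n+"1.png",img); np.savez(n+"1.npz",img=img,P=P,C=C,f=f); print(n,p,C)
print(camera_params("wrist"))
E
```

```text
pics
{'time': 0.0, 'joint_pos': array([-1.43201972e+00,  5.33484473e-02,  1.61428964e+00, -6.26769096e-06,
        1.47598372e+00, -1.19023044e-01]), 'joint_vel': array([-5.24855663e-04,  1.20544269e-03, -3.38252952e-04, -5.58141228e-04,
        2.88951454e-03, -6.84210252e-05]), 'joint_efforts': array([-8.32601672e-04, -3.93681300e+01, -3.70178068e+01, -1.44780815e-04,
        7.08708423e-03, -1.34278444e-06]), 'tool_pos': array([ 0.1592448 , -0.60373462,  0.23007083]), 'tool_rot': array([-1.01449309e-03,  9.91703365e-01,  1.28543402e-01, -1.31398695e-05]), 'contact_force': array([-0.18758773, -0.44031505, -0.17967904]), 'ft_torque': array([-0.00884987,  0.02429926, -0.02658816]), 'grasp_force': 0.0, 'gripper_width': 0.9984921416348573}
scene {'fovy': 42.02717214415254, 'cx': 253.24612292929064, 'cy': 191.2165727786656, 'rvec': array([ 1.21439883,  2.44433077, -0.83450093]), 'tvec': array([ 0.33777332, -0.29106542,  1.529514  ])} [[-6.04302028e-01  6.30945550e-01 -4.86545755e-01  1.13194208e+00]
 [ 7.96754852e-01  4.77872144e-01 -3.69891768e-01  4.35724163e-01]
 [-8.74902010e-04 -6.
[... 245 characters left out ...]
726]), 'tvec': array([-0.01432871,  0.56110241,  0.84703809])} [[-0.01275815 -0.99733715  0.07180423  0.49860455]
 [-0.99971175  0.01126197 -0.02120337 -0.00268364]
 [ 0.02033825 -0.07205404 -0.99719335  0.88538187]
 [ 0.          0.          0.          1.        ]]
{'fovy': 67.72356856543271, 'cx': 254.52287763407847, 'cy': 194.4601813613231, 'hand_eye': array([[-1.34459235e-03, -9.56304517e-01, -2.92369394e-01,
         7.48641885e-02],
       [ 9.99998889e-01, -1.47378868e-03,  2.21637152e-04,
         2.76889549e-04],
       [-6.42843312e-04, -2.92368771e-01,  9.56305437e-01,
        -1.42778507e-01],
       [ 0.00000000e+00,  0.00000000e+00,  0.00000000e+00,
         1.00000000e+00]])}
```

View pics/scene1.png

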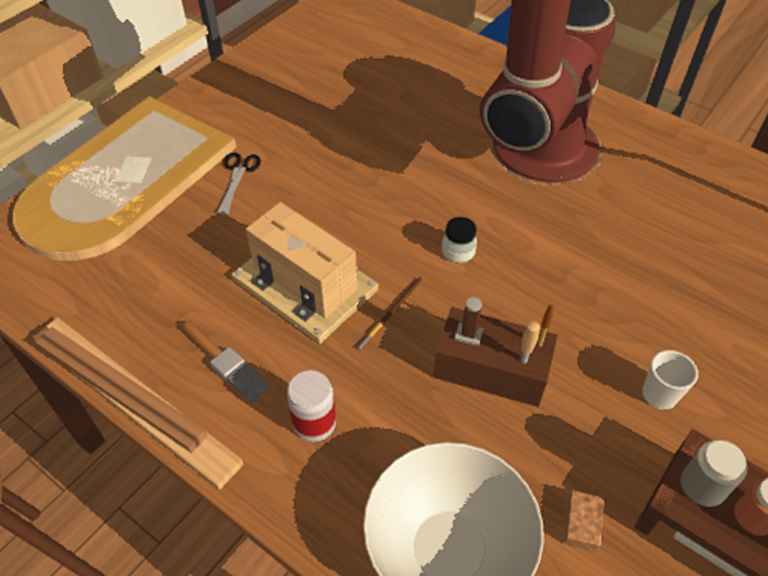

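View pics/top1.png

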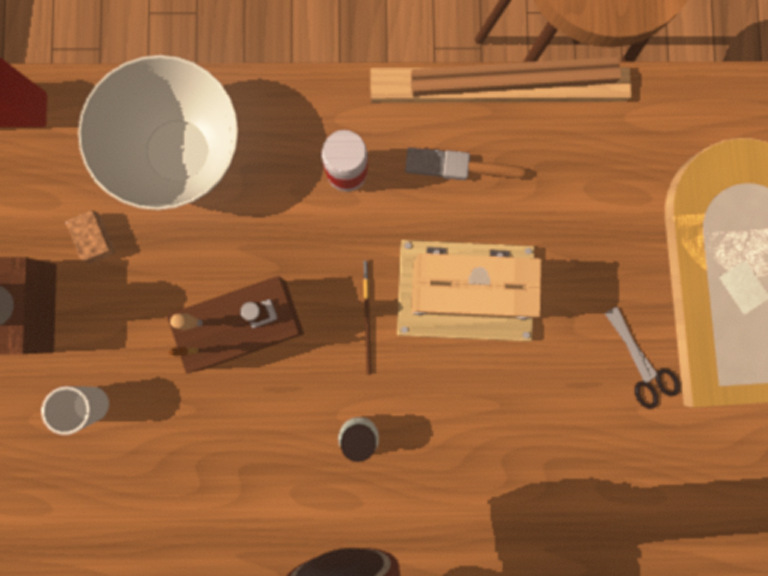

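The scene view shows the mould at (300,260), and the rack at (495,350) with the wedge at (470,320). In the top view the mould is at (477,285), with slots near (453,282) and (513,286). The rack is at (240,323) with the wedge at its right end, and the brackets (back half) are on the world +x side. Next I fit the poses from depth.

```bash
python3 - <<'E'
from h import *
for n in ("top","scene"):
    z=np.load(n+"1.npz"); P=z["P"]; X,Y,Z=P[...,0],P[...,1],P[...,2]
    tab=np.nanmedian(Z[(abs(Z)<.02)&(X>.3)&(X<.75)&(abs(Y)<.4)]); print(n,"table",tab)
    for nm,z0,c,r,tol in (("rack",.075,(.45,.19),.13,.006),("mould",.118,(.5,-.08),.14,.006),("board",.018,(.5,-.08),.16,.006)):
        m=(abs(Z-tab-z0)<tol)&(np.hypot(X-c[0],Y-c[1])<r)
        k,lab,st,_=cv2.connectedComponentsWithStats(m.astype(np.uint8))
        if nm!="board": m=lab==1+np.argmax(st[1:,4])
        p=P[m]; rect=cv2.minAreaRect((p[:,:2]*1000).astype(np.float32))
        v,u=np.nonzero(m)
        print(nm,m.sum(),"z",np.median(p[:,2]),rect,"px",u.mean()*1.5,v.mean()*1.5)
    m=(Z-tab>.095)&(Z-tab<.16)&(abs(X-.45)<.12)&(abs(Y-.16)<.13)
    k,lab,st,ce=cv2.connectedComponentsWithStats(m.astype(np.uint8))
    for i in range(1,k):
        if st[i,4]>8: q=P[lab==i]; print("tool",st[i,4],ce[i]*1.5,np.median(q,0),q[:,2].max())
E
```

```text
top table -0.0011543005899293246
rack 2645 z 0.07340299635834635 ((520.6072387695312, 192.42474365234375), (90.19718933105469, 170.33778381347656), 18.820877075195312) px 230.83213610586012 326.4986767485822
mould 2306 z 0.11686963401885825 ((570.4651489257812, -146.01397705078125), (146.08311462402344, 80.72694396972656), 86.80335998535156) px 463.48959236773635 285.612749349523
board 1938 z 0.01696138177364037 ((487.9178771972656, -125.63031005859375), (216.4110870361328, 311.2640075683594), 74.08070373535156) px 443.2159442724458 303.30804953560374
tool 183 [254.36885246 311.04098361] [0.53458551 0.14457249 0.15529835] 0.15877879163427988
tool 81 [188.87037037 321.33333333] [0.52212567 0.23270666 0.14039862] 0.15814393231231305
tool 52 [184.18269231 350.10576923] [0.48411699 0.24092795 0.13622449] 0.15881242224982783
scene table -0.0012371700597839652
rack 1935 z 0.07378606354901462 ((521.1112060546875, 195.62826538085938), (94.24089050292969, 169.74993896484375), 19.050397872924805) px 500.61162790697676 347.3139534883721
mould 1388 z 0.11630340414756707 ((572.031494140625, -142.8328857421875), (149.6646728515625, 85.88201904296875), 87.71155548095703) px 310.19200288184436 246.66354466858792
board 1070 z 0.016755464400613596 ((525.9147338867188, -44.39237976074219), (147.88534545898438, 318.5009765625), 54.369754791259766) px 323.92009345794395 305.50233644859816
tool 232 [471.14224138 316.59051724] [0.54398976 0.15591607 0.13637689] 0.15866995748771728
tool 215 [535.13023256 335.2744186 ] [0.52708943 0.24796242 0.13455519] 0.15874538651326708
```

```bash
cat >> h.py <<'E'
def go(pos,yawdeg,w=None):
    """print shift/turn units for tool-down pose with tool x at world yaw"""
    s=state(); Rc=R.from_quat(np.roll(s["tool_rot"],-1))
    y=np.radians(yawdeg); Rt=R.from_matrix(np.array([[np.cos(y),np.sin(y),0],[np.sin(y),-np.cos(y),0],[0,0,-1]]))
    d=Rc.inv().apply(np.array(pos)-s["tool_pos"])/.025
    r=np.degrees((Rc.inv()*Rt).as_rotvec())/8
    print("shift",np.round(d,3),"turn",np.round(r,3))
E
python3 -c "
from h import *
go((.57,-.15,.25),86.8)"
```

```text
shift [ 20.515 -13.364  -0.765] turn [-1.100e-02 -9.000e-03 -9.004e+00]
```

{"fn": "jog_arm", "kwargs": {
  "targets": [
    [[20.5,-13.4,-0.8],[0,0,-9],100],
    [[20.5,-13.4,-0.8],[0,0,-9],100],
    [[20.5,-13.4,-0.8],[0,0,-9],100],
    [[20.5,-13.4,-0.8],[0,0,-9],100],
    [[20.5,-13.4,-0.8],[0,0,-9],100],
    [[20.5,-13.4,-0.8],[0,0,-9],100],
    [[20.5,-13.4,-0.8],[0,0,-9],100],
    [[20.5,-13.4,-0.8],[0,0,-9],100]
  ]
}}

```text
time: 1.1
tool_pos: [0.495, -0.2314, 0.2473]
tool_rot: [-0.0, 0.726, 0.687, -0.0]
contact_force: [1.1, -0.9, -0.3]
gripper_width: 0.999
grasp_force: 0.0
```

```bash
python3 -c "
from h import *
go((.57,-.15,.25),86.8)"
```

```text
shift [ 3.419  2.815 -0.108] turn [-0.002  0.     0.002]
```

{"fn": "jog_arm", "kwargs": {
  "targets": [
    [[3.2,2.6,0],[0,0,0],100],
    [[3.2,2.6,0],[0,0,0],100],
    [[3.2,2.6,0],[0,0,0],100],
    [[3.2,2.6,0],[0,0,0],100]
  ]
}}

```text
time: 1.6
tool_pos: [0.563, -0.1573, 0.2471]
tool_rot: [-0.0, 0.727, 0.687, -0.0]
contact_force: [-0.0, -0.2, 0.1]
gripper_width: 0.999
grasp_force: 0.0
```

```bash
python3 - <<'E'
from h import *
s=state(); print(s["tool_pos"],s["joint_pos"])
img,d,P,C,f,p=cam("wrist"); save("w1.png",img); np.savez("w1.npz",img=img,P=P,C=C,f=f)
Z=P[...,2]; m=abs(Z-.118)<.006; q=P[m]; print(np.median(q,0),cv2.minAreaRect((q[:,:2]*1000).astype(np.float32)))
E
```

```text
[ 0.56300611 -0.15730848  0.2470528 ] [-3.99481921e-01 -5.09820512e-02  1.69039857e+00 -5.24293343e-04
  1.50329702e+00 -3.43121314e-01]
[ 0.56955041 -0.14537442  0.11821595] ((569.3796997070312, -156.70248413085938), (170.5817108154297, 80.8139877319336), 86.6990737915039)
```

View pics/w1.png

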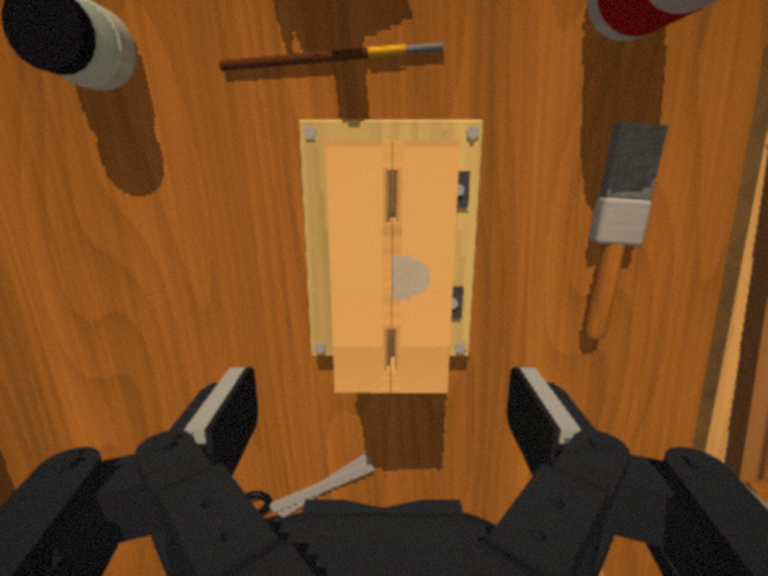

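Wrist view: the mould seam runs vertically at column ~392, with the left slot at (391,195) and the right slot at (391,348). Top of image is +y and right is +x (back half, brackets). Now I measure the seam and outline precisely.

```bash
cat >> h.py <<'E'
def rays(C,f,p,u,v,z):
    D=np.stack([(np.asarray(u,float)-p["cx"])/f,(np.asarray(v,float)-p["cy"])/f,np.ones(len(u))],-1)@C[:3,:3].T
    return C[:3,3]+D*((z-C[2,3])/D[:,2])[:,None]
MC=np.array([.5694,-.1567]); MY=np.radians(-3.3)
def mould(q):  # world xy -> mould frame
    c,s=np.cos(MY),np.sin(MY); d=q[:,:2]-MC; return np.stack([c*d[:,0]+s*d[:,1],-s*d[:,0]+c*d[:,1]],-1)
def rect(img,C,f,p,z=.118,px=.0002,X=.06,Y=.1):
    """orthophoto of plane z in mould frame: rows y from +Y down, cols x from -X"""
    xs=np.arange(-X,X,px); ys=np.arange(Y,-Y,-px); gx,gy=np.meshgrid(xs,ys)
    c,s=np.cos(MY),np.sin(MY); W=np.stack([MC[0]+c*gx-s*gy,MC[1]+s*gx+c*gy,np.full_like(gx,z)],-1)
    Q=(W-C[:3,3])@C[:3,:3]
    return cv2.remap(img,(Q[...,0]/Q[...,2]*f+p["cx"]).astype(np.float32),(Q[...,1]/Q[...,2]*f+p["cy"]).astype(np.float32),cv2.INTER_CUBIC),xs,ys
def edges(img,C,f,p):
    """median x (mm) of front edge, back edge, seam/slot dark centre in y bands"""
    o,xs,ys=rect(img,C,f,p); g=cv2.GaussianBlur(o.astype(np.float32).mean(2),(0,0),2)
    for y0 in (75,66,52,36,-36,-52,-66,-75):
        r=g[abs(ys*1000-y0)<3].mean(0); dr=np.gradient(r); out=[]
        for a,b,sg in ((-58,-34,1),(34,58,-1),):
            m=(xs*1000>a)&(xs*1000<b); i=np.argmax(np.where(m,abs(dr),0)); out.append((xs[i]*1000,dr[i]))
        m=(abs(xs)<.015); w=np.where(m,np.clip(np.median(r[m])-r-8,0,None),0)
        on=xs[w>.3*w.max()]*1000
        print(y0,"front %.1f (%.1f) back %.1f (%.1f)"%(out[0]+out[1]),"dark %.1f..%.1f c %.2f"%(on.min(),on.max(),(w*xs).sum()/w.sum()*1000))
    return o
E
python3 - <<'E'
from h import *
z=np.load("w1.npz"); p=camera_params("wrist")
o=edges(z["img"],z["C"],z["f"],p); cv2.imwrite("pics/o1.png",cv2.resize(o,(600,600))[:,:,::-1])
P=z["P"];m=abs(P[...,2]-.118)<.006; q=mould(P[m]); print(np.percentile(q,[.2,99.8],axis=0)*1000)
m=(abs(P[...,2]-.018)<.004); q=mould(P[m]); q=q[(abs(q[:,0])<.1)&(abs(q[:,1])<.13)]; print("board",np.percentile(q,[.5,99.5],axis=0)*1000)
E
```

```text
75 front -55.2 (5.2) back 53.4 (-5.2) dark -1.2..0.6 c -0.25
66 front -55.6 (4.9) back 53.2 (-5.6) dark -4.4..3.6 c -0.28
52 front -55.4 (5.1) back 47.4 (8.2) dark -4.4..3.6 c -0.22
36 front -55.4 (4.7) back 53.4 (-6.0) dark -5.0..4.2 c -0.93
-36 front -55.2 (5.1) back 53.2 (-5.0) dark -4.4..3.6 c -0.24
-52 front -55.4 (3.9) back 53.2 (-4.3) dark -3.8..3.2 c -0.31
-66 front -40.6 (6.2) back 40.4 (-6.7) dark -4.6..-3.4 c -4.07
-75 front -40.2 (4.6) back 40.4 (-4.5) dark -1.0..0.2 c -0.35
[[-40.20078811 -84.40407424]
 [ 39.98963326  85.22506247]]
board [[ -73.75504222 -101.39929249]
 [  75.4397265   104.39303548]]
```

View pics/o1.png

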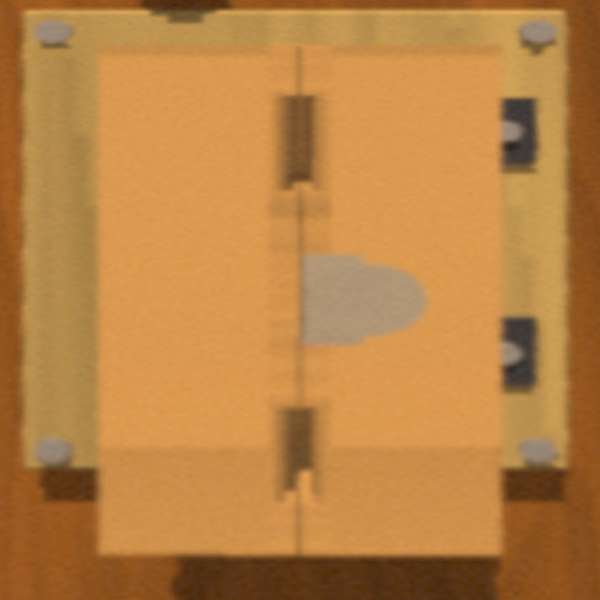

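The orthophoto shows the seam at x≈-0.3 mm, slots centred at y≈+53 and -51, and the outer edges at ±40 mm. Now to the wedge.

```bash
python3 -c "
from h import *
go((.535,.15,.24),108.8)"
```

```text
shift [12.226 -1.816  0.29 ] turn [-0.006 -0.    -2.76 ]
```

{"fn": "jog_arm", "kwargs": {
  "targets": [
    [[12.2,-1.8,0.3],[0,0,-2.76],100],
    [[12.2,-1.8,0.3],[0,0,-2.76],100],
    [[12.2,-1.8,0.3],[0,0,-2.76],100],
    [[12.2,-1.8,0.3],[0,0,-2.76],100],
    [[12.2,-1.8,0.3],[0,0,-2.76],100],
    [[12.2,-1.8,0.3],[0,0,-2.76],100],
    [[12.2,-1.8,0.3],[0,0,-2.76],100]
  ]
}}

```text
time: 2.52
tool_pos: [0.5358, 0.1487, 0.2401]
tool_rot: [0.0, 0.582, 0.813, -0.0]
contact_force: [0.4, 0.1, -0.3]
gripper_width: 0.999
grasp_force: 0.0
```

```bash
python3 - <<'E'
from h import *
s=state(); print(s["tool_pos"],s["tool_rot"])
img,d,P,C,f,p=cam("wrist"); save("w2.png",img); np.savez("w2.npz",img=img,P=P,C=C,f=f)
Z=P[...,2]
m=(abs(Z-.075)<.005)&(np.hypot(P[...,0]-.52,P[...,1]-.19)<.13); q=P[m]; r=cv2.minAreaRect((q[:,:2]*1000).astype(np.float32));print("rack",r)
m=(abs(Z-.153)<.006)&(np.hypot(P[...,0]-.535,P[...,1]-.15)<.04); q=P[m]; print("handle",m.sum(),q.mean(0),cv2.minAreaRect((q[:,:2]*1000).astype(np.float32)))
m=(abs(Z-.083)<.003)&(np.hypot(P[...,0]-.535,P[...,1]-.15)<.04); q=P[m]; print("collar",m.sum(),q.mean(0),cv2.minAreaRect((q[:,:2]*1000).astype(np.float32)))
E
```

```text
[0.53575593 0.14874775 0.24013227] [ 1.95359116e-04  5.82226222e-01  8.13026772e-01 -2.36710852e-04]
rack ((520.2435913085938, 194.05902099609375), (90.3402328491211, 169.79896545410156), 18.774044036865234)
handle 356 [0.53324873 0.15522019 0.15622678] ((534.4519653320312, 151.81480407714844), (23.359107971191406, 23.298572540283203), 26.528749465942383)
collar 356 [0.53213259 0.16205442 0.08293154] ((534.261962890625, 152.47225952148438), (29.96831703186035, 36.45180130004883), 19.478761672973633)
```

View pics/w2.png

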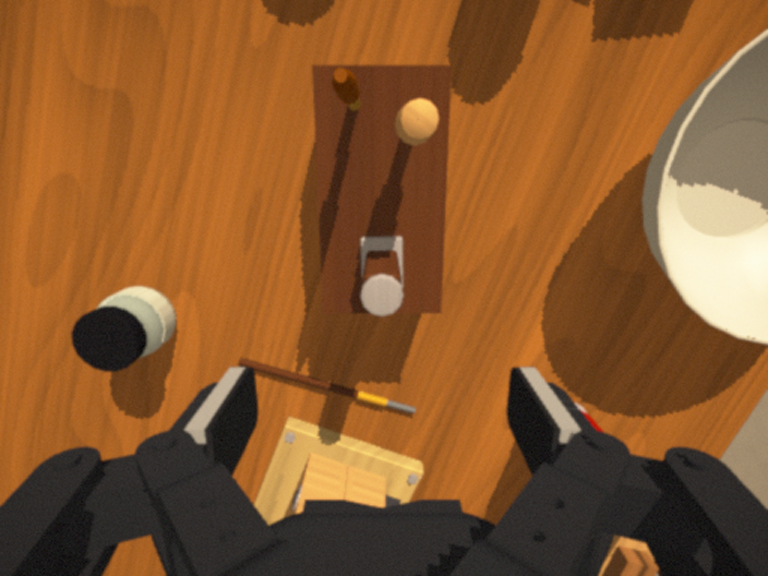

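The wrist view shows the wedge cap at (381,295), centred between the fingers in a clear area, and the rack square with the image. I'll grasp it at (0.5346, 0.1516).

```bash
python3 -c "
from h import *
go((.5346,.1516,.106),108.8)"
```

```text
shift [ 0.143 -0.008  5.365] turn [-0.001  0.004 -0.009]
```

{"fn": "jog_arm", "kwargs": {
  "targets": [
    [[0.14,0,2],[0,0,0],100],
    [[0.14,0,4],[0,0,0],100],
    [[0.14,0,5],[0,0,0],100],
    [[0.14,0,5.36],[0,0,0],100],
    [[0.14,0,5.36],[0,0,0],0],
    [[0.14,0,5.36],[0,0,0],0],
    [[0.14,0,5.36],[0,0,0],0],
    [[0.14,0,5.36],[0,0,0],0]
  ]
}}

```text
time: 3.58
tool_pos: [0.5353, 0.1534, 0.1075]
tool_rot: [0.001, 0.582, 0.813, 0.001]
contact_force: [-0.8, 0.2, 3.7]
gripper_width: 0.25
grasp_force: 60.0
```

{"fn": "jog_arm", "kwargs": {
  "targets": [
    [[0,0,0],[0,0,0],0],
    [[0,0,0],[0,0,0],0]
  ]
}}

```text
time: 3.82
tool_pos: [0.5353, 0.1534, 0.1074]
tool_rot: [0.001, 0.582, 0.813, 0.001]
contact_force: [-2.4, -1.4, 5.9]
gripper_width: 0.247
grasp_force: 60.3
```

{"fn": "jog_arm", "kwargs": {
  "targets": [
    [[0,0,-1],[0,0,0],0],
    [[0,0,-2],[0,0,0],0],
    [[0,0,-3.5],[0,0,0],0],
    [[0,0,-5.5],[0,0,0],0],
    [[0,0,-6],[0,0,0],0],
    [[0,0,-6],[0,0,0],0]
  ]
}}

```text
time: 4.58
tool_pos: [0.5346, 0.1533, 0.2556]
tool_rot: [-0.0, 0.582, 0.813, 0.0]
contact_force: [-0.4, -1.1, -2.9]
gripper_width: 0.252
grasp_force: 59.5
```

```bash
python3 - <<'E'
from h import *
s=state(); print(s["tool_pos"],s["contact_force"],s["grasp_force"])
img,d,P,C,f,p=cam("wrist"); save("w3.png",img); np.savez("w3.npz",img=img,P=P,C=C,f=f,q=s["tool_rot"],t=s["tool_pos"])
# slot positions
c,sn=np.cos(MY),np.sin(MY)
for y in (.053,-.051):
    x=-.0003; print("slot",y,MC+[c*x-sn*y,sn*x+c*y])
go((.5694-.0003+.003,-.1567+.053,.24),86.7)
E
```

```text
[0.53455227 0.15334411 0.2555761 ] [-0.37991507 -1.05738124 -2.9260189 ] 59.51290190219879
slot 0.053 [ 0.57215139 -0.10377061]
slot -0.051 [ 0.56616473 -0.20759816]
shift [-10.22   -1.87    0.556] turn [-0.021 -0.     2.769]
```

View pics/w3.png

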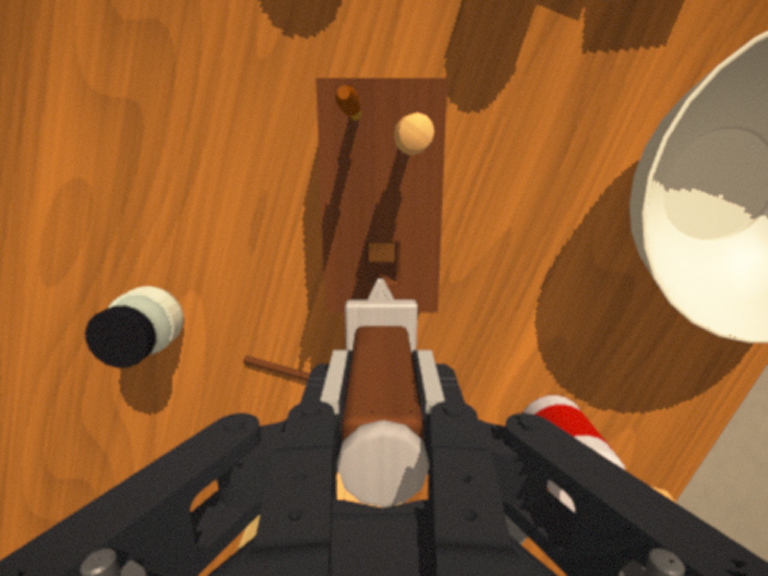

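View w3: the blade tip is centred in hand at (381,280), the fingers hold the handle squarely, and the rack slot is empty at (381,252). Now over the left slot.

```bash
python3 -c "
from h import *
go((.5723,-.1018,.24),86.7)"
```

```text
shift [-10.151  -1.838   0.556] turn [-0.021 -0.     2.769]
```

{"fn": "jog_arm", "kwargs": {
  "targets": [
    [[-2.4,-0.4,0.1],[0,0,1],0],
    [[-4.8,-0.8,0.2],[0,0,2],0],
    [[-7.2,-1.2,0.4],[0,0,2.77],0],
    [[-9.2,-1.6,0.5],[0,0,2.77],0],
    [[-10.15,-1.84,0.55],[0,0,2.77],0],
    [[-10.15,-1.84,0.55],[0,0,2.77],0],
    [[-10.15,-1.84,0.55],[0,0,2.77],0]
  ]
}}

```text
time: 5.5
tool_pos: [0.5722, -0.1009, 0.2401]
tool_rot: [-0.002, 0.727, 0.686, -0.001]
contact_force: [-0.1, 0.4, -2.1]
gripper_width: 0.25
grasp_force: 59.5
```

```bash
python3 - <<'E'
from h import *
s=state(); print(s["tool_pos"],s["contact_force"])
img,d,P,C,f,p=cam("wrist"); save("w4.png",img[80:300,150:360],2.6); np.savez("w4.npz",img=img,P=P,C=C,f=f,q=s["tool_rot"],t=s["tool_pos"])
go((.5723,-.1018,.2004),86.7)
E
```

```text
[ 0.57219724 -0.10090561  0.24013946] [-0.13488068  0.39087905 -2.08810388]
shift [-5.000e-02  1.000e-03  1.614e+00] turn [-0.018 -0.008  0.006]
```

View pics/w4.png

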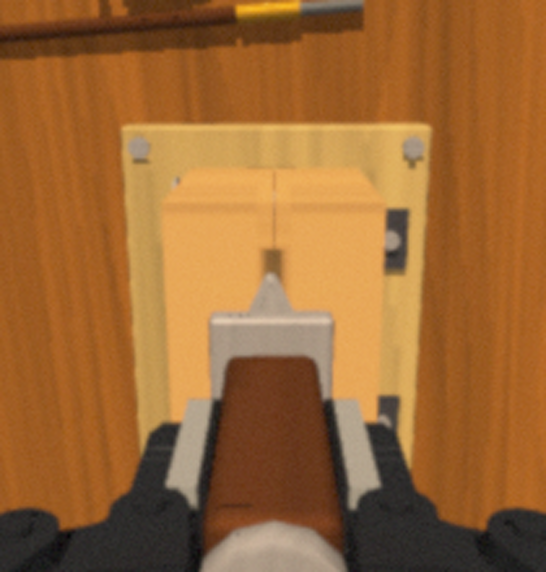

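The crop shows the tip at about (270,275) pointing into the left slot, which is visible at (274,263). That could be ~1 mm left of centre, so I'll measure it.

```bash
python3 - <<'E'
from h import *
z=np.load("w4.npz"); g=z["img"].astype(int)
for r in (160,166,172,177,179,181,183,185,187,189,191,194,198): print(r,g[r,238:272].sum(1)//3)
E
```

```text
160 [151 149 151 149 152 151 149 150 151 152 153 154 157 157 156 156 154 142
 152 157 156 154 156 156 153 149 152 151 151 150 152 152 149 149]
166 [162 163 161 160 161 162 163 161 163 161 159 157 155 155 153 154 151 140
 152 154 157 158 156 156 160 160 164 162 163 163 162 160 161 163]
172 [164 162 163 164 162 161 162 162 163 162 164 163 161 162 162 160 154 141
 158 163 161 162 162 161 158 162 162 163 161 161 162 163 160 162]
177 [162 166 162 162 162 161 164 161 163 163 160 154 137 124 107  97  94  91
  97 100 121 138 150 156 160 163 162 163 161 161 162 161 164 163]
179 [163 162 160 163 164 161 160 163 164 162 162 154 139 124 106  95  94  94
  94 102 123 139 151 158 162 164 162 161 161 163 163 161 161 162]
181 [163 163 166 161 161 164 162 161 162 163 160 152 141 124 105  99  97  93
  96 103 121 138 152 154 161 161 161 163 163 163 161 161 162 163]
183 [162 162 163 163 161 162 164 163 162 162 159 154 143 122 110 101  97  96
  99 104 124 138 151 156 162 161 163 164 164 159 163 164 164 164]
185 [164 163 163 162 162 164 163 162 161 160 159 156 142 133 138 152 147 133
 110 101 124 141 150 156 158 163 160 161 161 160 162 162 164 163]
187 [162 162 162 161 164 160 160 161 161 162 159 152 151 151 162 172 171 160
 144 126 124 141 149 156 162 161 163 163 161 161 163 163 163 162]
189 [162 161 162 160 162 162 166 163 162 163 158 159 158 156 158 154 151 157
 154 150 142 138 150 156 161 162 163 165 164 162 163 163 162 163]
191 [163 160 164 162 162 162 163 161 164 164 163 162 161 157 156 159 156 154
 156 159 156 148 153 158 161 162 162 162 161 164 161 162 162 163]
194 [162 159 162 161 162 164 164 162 161 163 159 158 153 150 153 159 161 160
 158 159 159 157 161 159 162 163 161 161 163 162 165 163 162 164]
198 [162 162 160 164 163 163 164 163 159 157 156 153 151 152 156 158 162 159
 158 155 155 157 158 156 163 162 163 163 163 162 164 163 163 163]
```

{"fn": "jog_arm", "kwargs": {
  "targets": [
    [[-0.04,0.035,0.5],[-0.02,-0.01,0],0],
    [[-0.04,0.035,0.9],[-0.02,-0.01,0],0],
    [[-0.04,0.035,1.2],[-0.02,-0.01,0],0],
    [[-0.04,0.035,1.4],[-0.02,-0.01,0],0],
    [[-0.04,0.035,1.5],[-0.02,-0.01,0],0],
    [[-0.04,0.035,1.5],[-0.02,-0.01,0],0]
  ]
}}

```text
time: 6.3
tool_pos: [0.5734, -0.1027, 0.2045]
tool_rot: [0.001, 0.727, 0.686, -0.0]
contact_force: [-2.2, 0.9, -3.5]
gripper_width: 0.249
grasp_force: 59.4
```

```bash
cat >> h.py <<'E'
def st():
    s=state(); q=R.from_quat(np.roll(s["tool_rot"],-1)); t=s["tool_pos"]
    print("t %.2f"%s["time"],"mould mm",np.round(mould(t[None])[0]*1000,2),"z %.2f D %.2f"%(t[2]*1e3,118-(t[2]*1e3-94.4)),"F tool",np.round(q.inv().apply(s["contact_force"]),1),"T tool",np.round(q.inv().apply(s["ft_torque"]),2),"axis",np.round(q.apply([0,0,1]),4))
E
python3 -c "
from h import *
st()"
```

```text
t 6.30 mould mm [ 0.87 54.13] z 204.50 D 7.90 F tool [ 0.8 -2.3  3.5] T tool [0.55 0.02 0.  ] axis [ 0.0011 -0.0013 -1.    ]
```

{"fn": "jog_arm", "kwargs": {
  "targets": [
    [[0,0,0],[0,0,0],0],
    [[0,0,0.08],[0,0,0],0],
    [[0,-0.01,0.16],[0,0,0],0],
    [[0,-0.02,0.24],[0,0,0],0],
    [[0,-0.03,0.32],[0,0,0],0],
    [[0,-0.03,0.32],[0,0,0],0]
  ]
}}

```text
time: 7.05
tool_pos: [0.573, -0.1029, 0.1985]
tool_rot: [0.001, 0.727, 0.686, 0.0]
contact_force: [-6.5, 0.9, 4.7]
gripper_width: 0.251
grasp_force: 60.8
```

```bash
python3 -c "
from h import *
st()"
```

```text
t 7.05 mould mm [ 0.46 53.91] z 198.53 D 13.87 F tool [ 0.5 -6.6 -4.7] T tool [ 1.62  0.11 -0.03] axis [ 0.0021 -0.002  -1.    ]
```

{"fn": "jog_arm", "kwargs": {
  "targets": [
    [[0,-0.03,0],[0,0,0],0],
    [[0,-0.055,0],[0,0,0],0],
    [[0,-0.055,0],[0,0,0],0],
    [[0,-0.055,0],[0,0,0],0]
  ]
}}

```text
time: 7.55
tool_pos: [0.5726, -0.1029, 0.1985]
tool_rot: [0.003, 0.727, 0.686, 0.001]
contact_force: [-4.2, -0.6, 5.7]
gripper_width: 0.247
grasp_force: 60.6
```

```bash
python3 -c "
from h import *
st()"
```

```text
t 7.55 mould mm [ 0.06 53.91] z 198.53 D 13.87 F tool [-0.9 -4.2 -5.8] T tool [1.11 0.13 0.  ] axis [ 0.0051 -0.0023 -1.    ]
```

{"fn": "jog_arm", "kwargs": {
  "targets": [
    [[0,-0.03,0],[0,0,0],0],
    [[0,-0.07,0.04],[0,0,0],0],
    [[0,-0.08,0.08],[0,0,0],0],
    [[0,-0.08,0.1],[0,0,0],0],
    [[0,-0.08,0.1],[0,0,0],0]
  ]
}}

```text
time: 8.18
tool_pos: [0.572, -0.1029, 0.1981]
tool_rot: [0.004, 0.727, 0.686, 0.002]
contact_force: [-2.7, 1.3, 10.8]
gripper_width: 0.25
grasp_force: 61.2
```

```bash
python3 -c "
from h import *
st()"
```

```text
t 8.18 mould mm [-0.48 53.83] z 198.11 D 14.29 F tool [  1.2  -2.7 -10.8] T tool [ 0.73  0.26 -0.01] axis [ 0.0095 -0.0029 -1.    ]
```

{"fn": "jog_arm", "kwargs": {
  "targets": [
    [[0,0,0],[0.04,0,0],0],
    [[0,0,0.04],[0.08,0,0],0],
    [[0,-0.01,0.08],[0.09,0,0],0],
    [[0,-0.01,0.12],[0.1,0,0],0],
    [[0,-0.02,0.16],[0.1,0,0],0],
    [[0,-0.02,0.16],[0.1,0,0],0]
  ]
}}

```text
time: 8.93
tool_pos: [0.5725, -0.1031, 0.1948]
tool_rot: [0.0, 0.727, 0.686, -0.002]
contact_force: [-0.5, 1.0, 11.6]
gripper_width: 0.252
grasp_force: 61.5
```

```bash
python3 -c "
from h import *
st()"
```

```text
t 8.93 mould mm [-4.000e-02  5.369e+01] z 194.81 D 17.59 F tool [  0.9  -0.5 -11.6] T tool [0.37 0.17 0.03] axis [-0.0018 -0.0027 -1.    ]
```

{"fn": "jog_arm", "kwargs": {
  "targets": [
    [[0,-0.005,0.04],[0,0,0],0],
    [[0,-0.01,0.08],[0,0,0],0],
    [[0,-0.015,0.12],[0,0,0],0],
    [[0,-0.02,0.16],[0,0,0],0],
    [[0,-0.025,0.2],[0,0,0],0],
    [[0,-0.025,0.2],[0,0,0],0]
  ]
}}

```text
time: 9.68
tool_pos: [0.5718, -0.1032, 0.1898]
tool_rot: [0.0, 0.727, 0.686, -0.002]
contact_force: [0.0, 0.5, 10.7]
gripper_width: 0.251
grasp_force: 61.4
```

```bash
python3 - <<'E'
from h import *
st()
img,d,P,C,f,p=cam("wrist"); np.savez("w5.npz",img=img,P=P,C=C,f=f)
edges(img,C,f,p)
E
```

```text
t 9.68 mould mm [-0.71 53.57] z 189.77 D 22.63 F tool [  0.4  -0.  -10.7] T tool [ 0.36  0.15 -0.04] axis [-0.0019 -0.003  -1.    ]
75 front -50.4 (5.4) back 45.4 (9.9) dark -3.2..-0.0 c -1.53
66 front -50.4 (5.3) back 40.2 (-10.3) dark -7.2..3.2 c -2.07Traceback (most recent call last):
  File "<stdin>", line 4, in <module>
  File "h.py", line 46, in edges
    print(y0,"front %.1f (%.1f) back %.1f (%.1f)"%(out[0]+out[1]),"dark %.1f..%.1f c %.2f"%(on.min(),on.max(),(w*xs).sum()/w.sum()*1000))
                                                                                            ~~~~~~^^
    return umr_minimum(a, axis, None, out, keepdims, initial, where)
ValueError: zero-size array to reduction operation minimum which has no identity
```

The left end is open ~2.6 mm with no side load. I withdraw and move above the right slot.

{"fn": "jog_arm", "kwargs": {
  "targets": [
    [[0,0.02,-0.3],[0,0,0],0],
    [[0,0.04,-0.7],[-0.04,0,0],0],
    [[0,0.05,-1.3],[-0.08,0,0],0],
    [[0,0.05,-2.2],[-0.1,0,0],0],
    [[-1.5,0.05,-2.4],[-0.1,0,0],0],
    [[-3.5,0.05,-2.4],[-0.1,0,0],0],
    [[-4.12,0.05,-2.4],[-0.1,0,0],0],
    [[-4.12,0.05,-2.4],[-0.1,0,0],0]
  ]
}}

```text
time: 10.72
tool_pos: [0.5644, -0.206, 0.2461]
tool_rot: [0.001, 0.728, 0.686, 0.001]
contact_force: [-0.2, 0.2, -2.8]
gripper_width: 0.249
grasp_force: 59.7
```

```bash
sed -i 's/on=xs\[w>.3\*w.max()\]\*1000/on=xs[w>=.3*w.max()]*1000/; s/(w\*xs).sum()\/w.sum()/(w*xs).sum()\/max(w.sum(),1e-9)/; s/(-58,-34,1),(34,58,-1)/(-50,-36,1),(36,46,-1)/' h.py
python3 - <<'E'
from h import *
st()
img,d,P,C,f,p=cam("wrist"); np.savez("w6.npz",img=img,P=P,C=C,f=f); save("w6.png",img[80:300,150:360],2.6)
edges(img,C,f,p)
for r in (177,181,183,185,187,189): print(r,img[r,238:272].astype(int).sum(1)//3)
E
```

```text
t 10.72 mould mm [ -2.12 -49.51] z 246.13 D -33.73 F tool [ 0.2 -0.3  2.8] T tool [-0.01 -0.01  0.05] axis [ 0.0027 -0.0012 -1.    ]
75 front -44.4 (2.1) back 44.8 (-2.7) dark -0.4..1.0 c 0.30
66 front -42.8 (2.2) back 45.6 (-0.6) dark -6.4..3.4 c -1.48
52 front -42.6 (1.9) back 40.4 (-8.1) dark -6.4..3.8 c -1.84
36 front -42.2 (3.2) back 40.2 (-9.1) dark -5.0..0.8 c -1.44
-36 front -41.0 (2.4) back 40.4 (-8.9) dark -4.4..3.2 c -0.54
-52 front -40.8 (1.4) back 45.6 (-0.5) dark 0.8..3.8 c 2.22
-66 front -44.2 (2.8) back 45.2 (-1.7) dark -60.0..59.8 c 0.00
-75 front -40.4 (7.5) back 40.4 (-7.6) dark -60.0..59.8 c 0.00
177 [156 153 153 152 151 154 154 153 152 154 151 150 145 124 111  94  88  90
  87  84  89 114 132 140 147 153 153 156 155 157 155 155 154 154]
181 [153 153 153 153 153 154 154 152 151 156 153 150 144 124 109  90  87  89
  83  86  92 114 129 141 149 152 155 156 154 154 153 154 153 155]
183 [155 154 154 154 154 153 154 154 154 155 153 149 141 124 111  96  87  90
  85  86  90 114 129 140 147 155 155 157 154 154 154 154 154 153]
185 [149 150 152 149 150 150 148 149 150 148 152 149 141 132 130 131 129 124
 103  89  89 114 129 141 146 148 149 148 150 147 147 152 149 150]
187 [141 142 144 140 143 143 141 141 143 143 142 143 145 145 148 147 149 147
 137 107  93 114 127 138 145 145 143 142 141 141 143 142 140 139]
189 [140 142 142 139 141 141 144 144 143 145 142 146 148 147 145 143 140 144
 145 133 108 114 129 138 144 141 141 142 143 142 143 143 143 142]
```

View pics/w6.png

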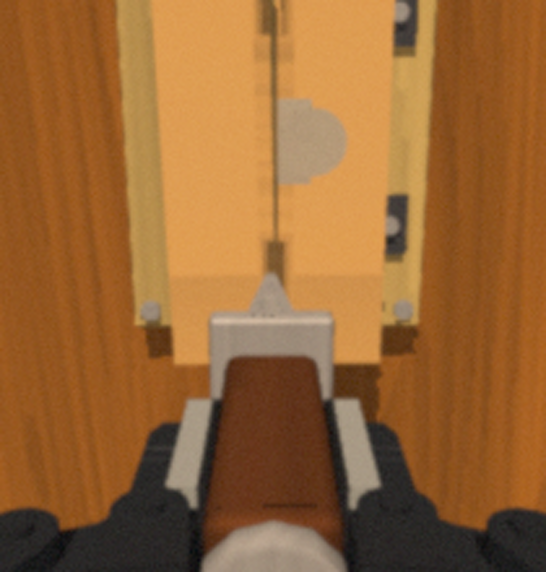

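The crop shows the left slot widened (top), the right slot at (274,260) and the tip at (270,280), ~1.5 mm forward of the slot centre. Openings are left ≈2.5 and right ≈0. I correct and go in.

{"fn": "jog_arm", "kwargs": {
  "targets": [
    [[0,0.085,0.6],[0.02,0,0],0],
    [[0,0.085,1.1],[0.02,0,0],0],
    [[0,0.085,1.45],[0.02,0,0],0],
    [[0,0.085,1.65],[0.02,0,0],0],
    [[0,0.085,1.75],[0.02,0,0],0],
    [[0,0.085,1.75],[0.02,0,0],0],
    [[0,0.085,1.75],[0.02,0,0],0]
  ]
}}

```text
time: 11.65
tool_pos: [0.5671, -0.2057, 0.2023]
tool_rot: [0.001, 0.727, 0.686, -0.0]
contact_force: [0.2, 0.2, -2.1]
gripper_width: 0.248
grasp_force: 59.7
```

```bash
python3 -c "
from h import *
st()"
```

```text
t 11.65 mould mm [  0.5  -49.06] z 202.29 D 10.11 F tool [0.2 0.2 2.1] T tool [-0.03 -0.02 -0.04] axis [ 6.0e-04 -1.8e-03 -1.0e+00]
```

{"fn": "jog_arm", "kwargs": {
  "targets": [
    [[0,-0.01,0.06],[0,0,0],0],
    [[0,-0.03,0.13],[0.01,0,0],0],
    [[0,-0.06,0.2],[0.03,0,0],0],
    [[0,-0.09,0.28],[0.05,0,0],0],
    [[0,-0.12,0.36],[0.07,0,0],0],
    [[0,-0.14,0.42],[0.085,0,0],0],
    [[0,-0.16,0.48],[0.1,0,0],0],
    [[0,-0.16,0.48],[0.1,0,0],0]
  ]
}}

```text
time: 12.65
tool_pos: [0.5661, -0.2061, 0.1931]
tool_rot: [-0.0, 0.727, 0.686, -0.003]
contact_force: [6.4, -1.2, 4.4]
gripper_width: 0.246
grasp_force: 60.8
```

```bash
python3 -c "
from h import *
st()"
```

```text
t 12.65 mould mm [ -0.49 -49.52] z 193.10 D 19.30 F tool [-0.8  6.4 -4.5] T tool [-1.66  0.1  -0.01] axis [-0.0046 -0.0034 -1.    ]
```

{"fn": "jog_arm", "kwargs": {
  "targets": [
    [[0,0.03,0],[-0.02,0,0],0],
    [[0,0.05,0],[-0.03,0,0],0],
    [[0,0.055,0],[-0.03,0,0],0],
    [[0,0.055,0],[-0.03,0,0],0]
  ]
}}

```text
time: 13.15
tool_pos: [0.5662, -0.2062, 0.193]
tool_rot: [-0.0, 0.727, 0.686, -0.003]
contact_force: [3.6, -0.1, 6.8]
gripper_width: 0.248
grasp_force: 60.8
```

```bash
python3 -c "
from h import *
st()"
```

```text
t 13.15 mould mm [ -0.32 -49.64] z 193.00 D 19.40 F tool [ 0.1  3.5 -6.8] T tool [-0.81  0.06 -0.  ] axis [-0.004  -0.0035 -1.    ]
```

{"fn": "jog_arm", "kwargs": {
  "targets": [
    [[0,0.04,0],[-0.01,0,0],0],
    [[0,0.06,0.04],[-0.01,0,0],0],
    [[0,0.06,0.09],[-0.01,0,0],0],
    [[0,0.055,0.14],[-0.01,0,0],0],
    [[0,0.05,0.19],[-0.01,0,0],0],
    [[0,0.045,0.24],[-0.01,0,0],0],
    [[0,0.045,0.24],[-0.01,0,0],0]
  ]
}}

```text
time: 14.02
tool_pos: [0.566, -0.2066, 0.1878]
tool_rot: [-0.001, 0.727, 0.686, -0.004]
contact_force: [-1.1, 0.6, 10.9]
gripper_width: 0.255
grasp_force: 61.5
```

```bash
python3 -c "
from h import *
st()"
```

```text
t 14.03 mould mm [ -0.52 -50.02] z 187.76 D 24.64 F tool [  0.5  -1.2 -10.8] T tool [ 0.49 -0.03 -0.  ] axis [-0.0064 -0.004  -1.    ]
```

{"fn": "jog_arm", "kwargs": {
  "targets": [
    [[0,-0.015,0.04],[0,0,0],0],
    [[0,-0.02,0.09],[-0.01,0,0],0],
    [[0,-0.03,0.14],[-0.02,0,0],0],
    [[0,-0.04,0.19],[-0.03,0,0],0],
    [[0,-0.05,0.24],[-0.03,0,0],0],
    [[0,-0.055,0.28],[-0.03,0,0],0],
    [[0,-0.055,0.28],[-0.03,0,0],0]
  ]
}}

```text
time: 14.9
tool_pos: [0.5648, -0.2068, 0.181]
tool_rot: [0.001, 0.727, 0.686, -0.002]
contact_force: [-2.5, 0.1, 12.3]
gripper_width: 0.252
grasp_force: 61.6
```

```bash
python3 - <<'E'
from h import *
st()
img,d,P,C,f,p=cam("wrist"); np.savez("w7.npz",img=img,P=P,C=C,f=f)
edges(img,C,f,p)
E
```

```text
t 14.90 mould mm [ -1.74 -50.23] z 180.96 D 31.44 F tool [ -0.1  -2.5 -12.3] T tool [ 0.44 -0.04  0.  ] axis [-0.0016 -0.0047 -1.    ]
75 front -49.8 (5.8) back 41.0 (-1.6) dark -3.4..0.4 c -1.93
66 front -49.8 (5.9) back 43.4 (-3.1) dark -6.8..3.2 c -1.70
52 front -49.8 (6.1) back 40.2 (-5.7) dark -7.4..3.2 c -2.32
36 front -49.8 (5.6) back 40.4 (-10.8) dark -6.2..0.4 c -2.27
-36 front -49.8 (5.5) back 40.4 (-8.1) dark -6.8..2.4 c -2.71
-52 front -49.8 (5.8) back 41.2 (-0.6) dark -60.0..59.8 c 0.00
-66 front -44.8 (7.6) back 40.4 (-8.7) dark -60.0..59.8 c 0.00
-75 front -45.2 (6.2) back 40.2 (-6.3) dark 13.6..15.0 c 14.34
```

{"fn": "jog_arm", "kwargs": {
  "targets": [
    [[0,0.06,-0.25],[0,0,0],0],
    [[0,0.12,-0.6],[-0.01,0,0],0],
    [[0,0.17,-1.1],[-0.02,0,0],0],
    [[0,0.19,-1.8],[-0.03,0,0],0],
    [[0.5,0.19,-2.6],[-0.03,0,0],0],
    [[2.5,0.19,-2.6],[-0.03,0,0],0],
    [[4.13,0.19,-2.6],[-0.03,0,0],0],
    [[4.13,0.19,-2.6],[-0.03,0,0],0]
  ]
}}

```text
time: 15.95
tool_pos: [0.5752, -0.0995, 0.2432]
tool_rot: [0.001, 0.726, 0.688, 0.0]
contact_force: [-0.3, -0.6, -1.3]
gripper_width: 0.25
grasp_force: 59.8
```

{"fn": "jog_arm", "kwargs": {
  "targets": [
    [[0,0,0],[0,0,0],0]
  ]
}}

```text
time: 16.08
tool_pos: [0.5751, -0.1024, 0.2426]
tool_rot: [0.001, 0.727, 0.687, -0.0]
contact_force: [-0.2, -0.8, -2.5]
gripper_width: 0.253
grasp_force: 59.8
```

```bash
python3 - <<'E'
from h import *
st()
img,d,P,C,f,p=cam("wrist"); np.savez("w8.npz",img=img,P=P,C=C,f=f)
edges(img,C,f,p)
for r in (177,181,183,185,187,189): print(r,img[r,238:272].astype(int).sum(1)//3)
E
```

```text
t 16.07 mould mm [ 2.52 54.58] z 242.62 D -30.22 F tool [-0.8 -0.1  2.5] T tool [ 0.01  0.07 -0.03] axis [ 0.001  -0.0021 -1.    ]
75 front -43.2 (2.2) back 40.0 (-6.4) dark -3.0..0.2 c -1.46
66 front -43.2 (2.2) back 40.2 (-7.1) dark -6.6..1.0 c -2.36
52 front -43.2 (2.0) back 40.2 (-1.0) dark -7.2..-1.2 c -4.12
36 front -43.6 (2.0) back 40.4 (-0.9) dark -60.0..59.8 c 0.00
-36 front -40.4 (2.2) back 40.8 (-3.0) dark -60.0..59.8 c 0.00
-52 front -38.2 (0.5) back 37.6 (2.1) dark -14.8..15.0 c -9.10
-66 front -44.2 (-0.3) back 38.6 (1.6) dark -60.0..59.8 c 0.00
-75 front -39.2 (0.6) back 36.2 (-2.3) dark -60.0..59.8 c 0.00
177 [164 164 158 163 156 150 132 115  93  87  91  89  86  85 106 139 134 138
 146 156 162 163 162 164 164 162 160 164 162 163 163 162 161 162]
181 [163 163 163 163 157 151 135 116  94  90  96  91  89  90 109 145 152 143
 150 153 158 161 159 163 163 163 163 164 163 162 162 160 162 162]
183 [162 162 163 163 159 150 133 115  91  91  92  85  86  91 110 142 147 142
 148 152 159 164 162 163 161 162 161 161 161 162 162 163 162 163]
185 [162 162 164 160 159 153 132 116  89  89  94  89  87 102 127 151 158 155
 149 155 159 162 163 162 165 161 163 162 162 164 161 161 161 162]
187 [159 162 164 164 161 149 129 118  91  89  88  87  99 128 158 174 169 158
 159 160 160 162 163 162 160 163 164 163 163 161 163 163 162 164]
189 [163 164 163 160 158 151 131 113  89  85  85  94 120 151 154 156 155 156
 161 161 164 163 162 163 163 163 163 161 162 163 162 162 163 164]
```

{"fn": "jog_arm", "kwargs": {
  "targets": [
    [[-0.04,-0.137,0.5],[0,0,0],0],
    [[-0.04,-0.137,1],[0,0,0],0],
    [[-0.04,-0.137,1.4],[0,0,0],0],
    [[-0.04,-0.137,1.7],[0,0,0],0],
    [[-0.04,-0.137,1.9],[0,0,0],0],
    [[-0.04,-0.137,2.05],[0,0,0],0],
    [[-0.04,-0.137,2.09],[0,0,0],0],
    [[-0.04,-0.137,2.09],[0,0,0],0]
  ]
}}

```text
time: 17.12
tool_pos: [0.5713, -0.1034, 0.1894]
tool_rot: [0.0, 0.727, 0.686, -0.001]
contact_force: [-0.9, 0.7, -2.5]
gripper_width: 0.248
grasp_force: 59.7
```

```bash
python3 -c "
from h import *
st()"
```

```text
t 17.12 mould mm [-1.2  53.36] z 189.43 D 22.97 F tool [ 0.6 -0.9  2.5] T tool [ 0.24 -0.01 -0.02] axis [-4.0e-04 -1.4e-03 -1.0e+00]
```

{"fn": "jog_arm", "kwargs": {
  "targets": [
    [[0,-0.01,0.06],[0.01,0,0],0],
    [[0,-0.02,0.12],[0.02,0,0],0],
    [[0,-0.035,0.18],[0.03,0,0],0],
    [[0,-0.05,0.24],[0.04,0,0],0],
    [[0,-0.06,0.28],[0.05,0,0],0],
    [[0,-0.06,0.28],[0.05,0,0],0]
  ]
}}

```text
time: 17.88
tool_pos: [0.5714, -0.1036, 0.1866]
tool_rot: [-0.0, 0.727, 0.686, -0.002]
contact_force: [-4.3, 1.2, 11.4]
gripper_width: 0.25
grasp_force: 61.7
```

```bash
python3 -c "
from h import *
st()"
```

```text
t 17.88 mould mm [-1.08 53.08] z 186.55 D 25.85 F tool [  0.9  -4.4 -11.4] T tool [1.04 0.33 0.02] axis [-0.0028 -0.0021 -1.    ]
```

{"fn": "jog_arm", "kwargs": {
  "targets": [
    [[0,-0.04,0],[0,0,0],0],
    [[0,-0.08,0],[0.01,0,0],0],
    [[0,-0.09,0.05],[0.01,0,0],0],
    [[0,-0.1,0.1],[0.01,0,0],0],
    [[0,-0.105,0.15],[0.01,0,0],0],
    [[0,-0.11,0.19],[0.01,0,0],0],
    [[0,-0.11,0.19],[0.01,0,0],0]
  ]
}}

```text
time: 18.75
tool_pos: [0.5703, -0.1038, 0.1824]
tool_rot: [0.001, 0.727, 0.686, -0.001]
contact_force: [1.2, 1.0, 9.8]
gripper_width: 0.252
grasp_force: 61.5
```

```bash
python3 -c "
from h import *
st()"
```

```text
t 18.75 mould mm [-2.12 52.82] z 182.38 D 30.02 F tool [ 1.   1.2 -9.8] T tool [-0.07  0.22 -0.02] axis [ 0.0011 -0.003  -1.    ]
```

{"fn": "jog_arm", "kwargs": {
  "targets": [
    [[0,0,0.05],[0,0,0],0],
    [[0,-0.005,0.1],[0,0,0],0],
    [[0,-0.01,0.15],[0,0,0],0],
    [[0,-0.017,0.2],[0,0,0],0],
    [[0,-0.023,0.25],[0,0,0],0],
    [[0,-0.03,0.3],[0,0,0],0],
    [[0,-0.033,0.33],[0,0,0],0],
    [[0,-0.033,0.33],[0,0,0],0]
  ]
}}

```text
time: 19.75
tool_pos: [0.5693, -0.1039, 0.1743]
tool_rot: [0.001, 0.727, 0.686, -0.001]
contact_force: [-0.1, 1.0, 11.3]
gripper_width: 0.251
grasp_force: 61.6
```

```bash
python3 - <<'E'
from h import *
st()
img,d,P,C,f,p=cam("wrist"); np.savez("w9.npz",img=img,P=P,C=C,f=f)
edges(img,C,f,p)
E
```

```text
t 19.75 mould mm [-3.09 52.69] z 174.28 D 38.12 F tool [  1.   -0.2 -11.3] T tool [ 0.15  0.04 -0.03] axis [ 5.0e-04 -3.3e-03 -1.0e+00]
75 front -49.8 (4.9) back 43.4 (9.8) dark -7.0..-0.4 c -4.06
66 front -49.8 (5.4) back 40.2 (-8.6) dark -10.2..2.8 c -4.93
52 front -49.8 (4.3) back 40.0 (-0.8) dark 13.8..14.4 c 14.04
36 front -49.8 (5.8) back 40.2 (-1.5) dark -60.0..59.8 c 0.00
-36 front -41.0 (-0.4) back 37.8 (0.5) dark -60.0..59.8 c 0.00
-52 front -40.4 (-0.5) back 39.8 (-0.4) dark 15.0..15.0 c 15.00
-66 front -46.2 (0.5) back 42.8 (-0.4) dark -60.0..59.8 c 0.00
-75 front -38.8 (-0.4) back 42.4 (0.4) dark -60.0..59.8 c 0.00
```

{"fn": "jog_arm", "kwargs": {
  "targets": [
    [[0,-0.006,0.045],[0,0,0],0],
    [[0,-0.011,0.09],[0,0,0],0],
    [[0,-0.011,0.09],[0,0,0],0]
  ]
}}

```text
time: 20.18
tool_pos: [0.569, -0.1039, 0.172]
tool_rot: [0.001, 0.727, 0.686, -0.001]
contact_force: [-1.0, 0.7, 10.9]
gripper_width: 0.25
grasp_force: 61.6
```

```bash
python3 -c "
from h import *
st()"
```

```text
t 20.18 mould mm [-3.39 52.67] z 171.96 D 40.44 F tool [  0.6  -1.  -10.9] T tool [ 0.08  0.09 -0.09] axis [ 5.0e-04 -3.3e-03 -1.0e+00]
```

{"fn": "jog_arm", "kwargs": {
  "targets": [
    [[0,0.06,-0.25],[0,0,0],0],
    [[0,0.12,-0.6],[-0.02,0,0],0],
    [[0,0.17,-1.1],[-0.04,0,0],0],
    [[0,0.18,-1.8],[-0.06,0,0],0],
    [[0,0.18,-2.7],[-0.06,0,0],0],
    [[-1.6,0.18,-2.95],[-0.06,0,0],0],
    [[-3.6,0.18,-2.95],[-0.06,0,0],0],
    [[-4.11,0.18,-2.95],[-0.06,0,0],0]
  ]
}}

```text
time: 21.18
tool_pos: [0.5648, -0.2083, 0.2421]
tool_rot: [0.001, 0.728, 0.685, -0.001]
contact_force: [0.7, 0.4, -2.8]
gripper_width: 0.251
grasp_force: 59.8
```

{"fn": "jog_arm", "kwargs": {
  "targets": [
    [[0,0,0],[0,0,0],0],
    [[0,0,0],[0,0,0],0]
  ]
}}

```text
time: 21.42
tool_pos: [0.5651, -0.2048, 0.2411]
tool_rot: [0.0, 0.727, 0.687, -0.0]
contact_force: [0.3, -0.1, -2.9]
gripper_width: 0.248
grasp_force: 59.8
```

```bash
python3 - <<'E'
from h import *
st()
img,d,P,C,f,p=cam("wrist"); np.savez("w10.npz",img=img,P=P,C=C,f=f)
edges(img,C,f,p)
for r in (177,181,185,187): print(r,img[r,232:272].astype(int).sum(1)//3)
E
```

```text
t 21.43 mould mm [ -1.48 -48.3 ] z 241.07 D -28.67 F tool [-0.1  0.3  2.9] T tool [-0.   -0.    0.01] axis [-2.e-04 -7.e-04 -1.e+00]
75 front -47.4 (2.4) back 44.8 (-4.0) dark -7.6..-5.6 c -6.60
66 front -47.2 (1.9) back 45.2 (-0.7) dark -9.8..2.6 c -4.13
52 front -46.8 (1.9) back 40.4 (-8.7) dark -10.2..3.0 c -5.81
36 front -46.8 (2.1) back 40.4 (-9.8) dark -7.6..-2.6 c -5.17
-36 front -45.8 (1.9) back 40.4 (-8.1) dark -7.8..1.8 c -2.86
-52 front -45.0 (0.8) back 41.0 (0.7) dark -9.2..-6.0 c -7.56
-66 front -45.0 (3.7) back 45.8 (-1.8) dark -60.0..59.8 c 0.00
-75 front -45.2 (8.6) back 40.6 (-8.0) dark -60.0..59.8 c 0.00
177 [151 153 151 152 152 155 156 151 155 155 153 155 147 137 125 111  86  84
  85  87  86  85  88  85  83  88  94 120 132 140 151 152 152 154 152 153
 155 155 153 149]
181 [151 153 155 154 152 153 154 155 151 156 155 153 148 137 122 107  88  83
  84  85  88  86  85  85  83  88  94 119 131 141 148 151 152 155 152 153
 152 153 152 154]
185 [154 155 153 153 153 153 153 154 153 154 153 154 150 141 123 111  89  85
  85  91 111 121 122 113 111 122 120 122 133 138 149 152 155 152 154 155
 155 153 155 154]
187 [152 154 154 152 154 154 151 152 153 153 153 151 147 141 124 107  94  82
  94 121 140 146 149 147 147 142 126 127 133 139 146 152 152 153 151 155
 153 155 153 155]
```

{"fn": "jog_arm", "kwargs": {
  "targets": [
    [[-0.05,-0.02,0.7],[0,0,0],0],
    [[-0.05,-0.02,1.3],[0,0,0],0],
    [[-0.05,-0.02,1.7],[0,0,0],0],
    [[-0.05,-0.02,2],[0,0,0],0],
    [[-0.05,-0.02,2.2],[0,0,0],0],
    [[-0.05,-0.02,2.32],[0,0,0],0],
    [[-0.05,-0.02,2.36],[0,0,0],0],
    [[-0.05,-0.02,2.36],[0,0,0],0]
  ]
}}

```text
time: 22.48
tool_pos: [0.5645, -0.2072, 0.1821]
tool_rot: [0.0, 0.727, 0.686, -0.001]
contact_force: [-1.0, -0.6, -2.5]
gripper_width: 0.25
grasp_force: 59.8
```

```bash
python3 -c "
from h import *
st()"
```

```text
t 22.48 mould mm [ -2.02 -50.75] z 182.13 D 30.27 F tool [-0.6 -1.   2.5] T tool [ 0.16 -0.05  0.07] axis [-2.0e-04 -1.5e-03 -1.0e+00]
```

{"fn": "jog_arm", "kwargs": {
  "targets": [
    [[0,-0.01,0.06],[0.01,0,0],0],
    [[0,-0.025,0.12],[0.02,0,0],0],
    [[0,-0.045,0.18],[0.03,0,0],0],
    [[0,-0.065,0.24],[0.04,0,0],0],
    [[0,-0.085,0.3],[0.05,0,0],0],
    [[0,-0.085,0.3],[0.05,0,0],0]
  ]
}}

```text
time: 23.22
tool_pos: [0.5642, -0.2076, 0.1779]
tool_rot: [0.0, 0.727, 0.686, -0.002]
contact_force: [-1.1, 0.8, 8.8]
gripper_width: 0.25
grasp_force: 61.3
```

```bash
python3 -c "
from h import *
st()"
```

```text
t 23.23 mould mm [ -2.3  -51.08] z 177.88 D 34.52 F tool [ 0.7 -1.1 -8.8] T tool [ 0.21  0.3  -0.08] axis [-0.002  -0.0027 -1.    ]
```

{"fn": "jog_arm", "kwargs": {
  "targets": [
    [[0,-0.015,0.05],[0,0,0],0],
    [[0,-0.025,0.1],[0,0,0],0],
    [[0,-0.033,0.15],[0,0,0],0],
    [[0,-0.04,0.2],[0,0,0],0],
    [[0,-0.047,0.25],[0,0,0],0],
    [[0,-0.055,0.3],[0,0,0],0],
    [[0,-0.055,0.3],[0,0,0],0]
  ]
}}

```text
time: 24.1
tool_pos: [0.5632, -0.2082, 0.1713]
tool_rot: [0.001, 0.727, 0.686, -0.002]
contact_force: [-1.2, 0.2, 10.6]
gripper_width: 0.249
grasp_force: 61.6
```

```bash
python3 - <<'E'
from h import *
st()
img,d,P,C,f,p=cam("wrist"); np.savez("w11.npz",img=img,P=P,C=C,f=f)
edges(img,C,f,p)
E
```

```text
t 24.10 mould mm [ -3.24 -51.73] z 171.31 D 41.09 F tool [  0.1  -1.2 -10.6] T tool [ 0.22  0.02 -0.04] axis [-7.0e-04 -4.4e-03 -1.0e+00]
75 front -49.6 (5.6) back 40.2 (-1.3) dark -7.6..0.2 c -4.73
66 front -49.8 (6.4) back 40.8 (-3.9) dark -10.0..2.4 c -4.34
52 front -49.6 (6.3) back 40.2 (-4.5) dark -10.6..2.8 c -5.04
36 front -49.6 (5.8) back 40.2 (-10.4) dark -8.8..-3.2 c -5.72
-36 front -49.6 (5.9) back 40.2 (-7.8) dark -9.4..2.0 c -5.09
-52 front -49.8 (6.0) back 39.6 (-0.7) dark 13.6..14.0 c 13.79
-66 front -47.2 (5.7) back 40.4 (-9.1) dark -60.0..59.8 c 0.00
-75 front -47.2 (5.4) back 40.2 (-5.9) dark 11.8..14.4 c 13.05
```

{"fn": "jog_arm", "kwargs": {
  "targets": [
    [[0,0.06,-0.25],[0,0,0],0],
    [[0,0.11,-0.6],[-0.02,0,0],0],
    [[0,0.14,-1.1],[-0.04,0,0],0],
    [[0,0.14,-1.8],[-0.05,0,0],0],
    [[0,0.14,-2.8],[-0.05,0,0],0],
    [[0.5,0.14,-3.5],[-0.05,0,0],0],
    [[0.5,0.14,-3.5],[-0.05,0,0],0],
    [[0.5,0.14,-3.5],[-0.05,0,0],0]
  ]
}}

```text
time: 25.15
tool_pos: [0.5654, -0.1942, 0.2537]
tool_rot: [-0.0, 0.727, 0.687, -0.001]
contact_force: [-0.1, 0.2, -2.8]
gripper_width: 0.243
grasp_force: 59.9
```

```bash
python3 - <<'E'
from h import *
st()
img,d,P,C,f,p=cam("wrist"); np.savez("w12.npz",img=img,P=P,C=C,f=f); save("w12.png",img,1.5)
edges(img,C,f,p)
go((.5351,.1534,.258),108.8)
E
```

```text
t 25.15 mould mm [ -1.79 -37.65] z 253.66 D -41.26 F tool [ 0.2 -0.1  2.8] T tool [ 0.04 -0.03 -0.06] axis [-0.0012 -0.001  -1.    ]
75 front -47.2 (3.0) back 45.6 (-4.2) dark -7.8..-6.0 c -6.89
66 front -47.4 (2.0) back 44.4 (-0.4) dark -9.8..2.6 c -4.37
52 front -47.4 (1.9) back 40.4 (-7.1) dark -10.4..2.6 c -6.29
36 front -47.2 (2.1) back 40.4 (-8.1) dark -7.8..-2.2 c -4.87
-36 front -47.0 (1.9) back 40.6 (-7.9) dark -9.0..-0.0 c -4.39
-52 front -46.0 (0.8) back 40.0 (-1.4) dark -11.2..-9.8 c -10.53
-66 front -47.0 (4.5) back 39.8 (-3.3) dark -60.0..59.8 c 0.00
-75 front -47.0 (7.3) back 40.4 (-8.2) dark -60.0..59.8 c 0.00
shift [13.813 -2.004 -0.202] turn [-1.600e-02  2.000e-03 -2.762e+00]
```

View pics/w12.png

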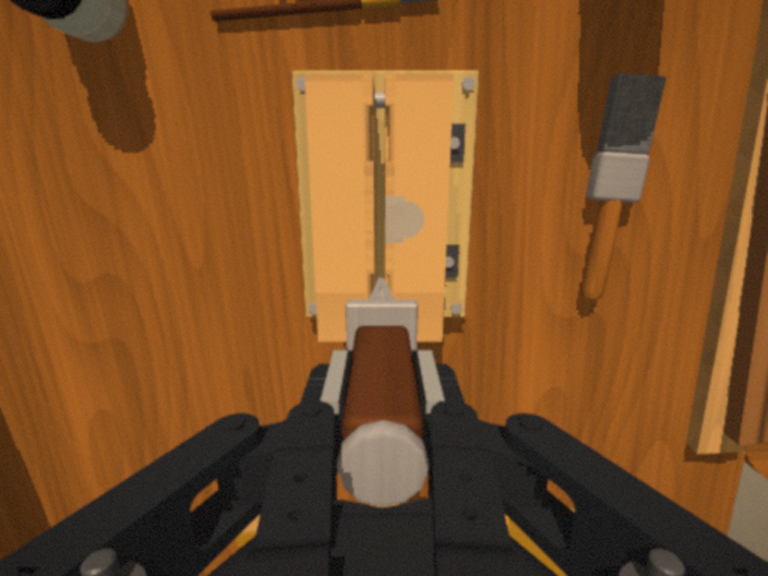

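View w12 shows an even, parallel gap along the seam (columns ~372–385), about 6.9 mm left and 6.7 mm right. Next I return the wedge to the rack.

{"fn": "jog_arm", "kwargs": {
  "targets": [
    [[2.2,-0.2,-0.2],[0,0,0],0],
    [[4.6,-0.6,-0.2],[0,0,-0.7],0],
    [[7,-1,-0.2],[0,0,-1.4],0],
    [[9.4,-1.4,-0.2],[0,0,-2.1],0],
    [[11.8,-1.8,-0.2],[-0.02,0,-2.76],0],
    [[13.4,-2,-0.2],[-0.02,0,-2.76],0],
    [[13.8,-2,-0.2],[-0.02,0,-2.76],0],
    [[13.8,-2,-0.2],[-0.02,0,-2.76],0]
  ]
}}

```text
time: 26.2
tool_pos: [0.5355, 0.1526, 0.2579]
tool_rot: [0.001, 0.582, 0.813, -0.0]
contact_force: [0.0, -0.4, -1.7]
gripper_width: 0.249
grasp_force: 59.9
```

{"fn": "jog_arm", "kwargs": {
  "targets": [
    [[0,0,0],[0,0,0],0],
    [[0,0,0],[0,0,0],0]
  ]
}}

```text
time: 26.45
tool_pos: [0.536, 0.1515, 0.2588]
tool_rot: [0.001, 0.583, 0.812, 0.0]
contact_force: [1.0, 0.3, -2.3]
gripper_width: 0.251
grasp_force: 59.9
```

```bash
python3 - <<'E'
from h import *
st(); s=state(); print(s["tool_pos"])
go((.5351,.1534,.1074),108.8)
img,d,P,C,f,p=cam("wrist"); w=np.load("w3.npz")["img"]
print([tuple(np.round(np.argwhere((i[150:180,230:280].sum(2)<170)).mean(0)+[150,230],1)) for i in (w,img)])
E
```

```text
t 26.45 mould mm [-51.08 305.75] z 258.81 D -46.41 F tool [-0.   1.1  2.3] T tool [ 0.03 -0.01 -0.01] axis [ 0.0025 -0.0013 -1.    ]
[0.53600092 0.15148373 0.25881019]
shift [ 0.096 -0.021  6.056] turn [ 0.014  0.014 -0.017]
[(np.float64(165.0), np.float64(252.4)), (np.float64(165.9), np.float64(251.0))]
```

{"fn": "jog_arm", "kwargs": {
  "targets": [
    [[0.1,-0.02,1.2],[0.01,0.01,-0.02],0],
    [[0.1,-0.02,2.6],[0.01,0.01,-0.02],0],
    [[0.1,-0.02,3.6],[0.01,0.01,-0.02],0],
    [[0.1,-0.02,4.5],[0.01,0.01,-0.02],0],
    [[0.1,-0.02,5.2],[0.01,0.01,-0.02],0],
    [[0.1,-0.02,5.7],[0.01,0.01,-0.02],0],
    [[0.1,-0.02,5.9],[0.01,0.01,-0.02],0],
    [[0.1,-0.02,5.9],[0.01,0.01,-0.02],0]
  ]
}}

```text
time: 27.5
tool_pos: [0.5351, 0.1547, 0.1116]
tool_rot: [0.0, 0.581, 0.814, 0.0]
contact_force: [-0.0, -0.9, -1.4]
gripper_width: 0.251
grasp_force: 59.9
```

```bash
python3 -c "
from h import *
st();print(state()['tool_pos'])
go((.5351,.1534,.1074),108.8)"
```

```text
t 27.50 mould mm [-52.18 308.94] z 111.59 D 100.81 F tool [-0.9 -0.3  1.4] T tool [-0.06 -0.01 -0.02] axis [ 1.1e-03 -1.0e-04 -1.0e+00]
[0.53508735 0.15472773 0.11159409]
shift [-0.05  -0.017  0.168] turn [0.007 0.003 0.016]
```

{"fn": "jog_arm", "kwargs": {
  "targets": [
    [[-0.04,-0.01,0.08],[0,0,0],0],
    [[-0.04,-0.01,0.17],[0,0,0],0],
    [[-0.04,-0.01,0.2],[0,0,0],0],
    [[-0.04,-0.01,0.2],[0,0,0],0]
  ]
}}

```text
time: 28.0
tool_pos: [0.5355, 0.1537, 0.1075]
tool_rot: [0.001, 0.581, 0.814, 0.001]
contact_force: [-1.7, 0.1, 3.3]
gripper_width: 0.253
grasp_force: 60.5
```

{"fn": "jog_arm", "kwargs": {
  "targets": [
    [[0,0,0],[0,0,0],40],
    [[0,0,0],[0,0,0],70],
    [[0,0,0],[0,0,0],100],
    [[0,0,0],[0,0,0],100],
    [[0,0,-0.8],[0,0,0],100],
    [[0,0,-2.5],[0,0,0],100],
    [[0,0,-4.5],[0,0,0],100],
    [[0,0,-5.5],[0,0,0],100]
  ]
}}

```text
time: 29.0
tool_pos: [0.5364, 0.154, 0.2496]
tool_rot: [0.003, 0.581, 0.814, 0.003]
contact_force: [0.2, -0.1, 0.2]
gripper_width: 1.0
grasp_force: 0.0
```

{"fn": "jog_arm", "kwargs": {
  "targets": [
    [[0,0,0],[0,0,0],100],
    [[0,0,0],[0,0,0],100]
  ]
}}

```text
time: 29.25
tool_pos: [0.5344, 0.1536, 0.2431]
tool_rot: [-0.0, 0.581, 0.814, -0.0]
contact_force: [0.2, -0.5, -0.7]
gripper_width: 1.002
grasp_force: 0.0
```

```bash
python3 - <<'E'
from h import *
s=state(); print(s["tool_pos"],s["contact_force"])
img,d,P,C,f,p=cam("wrist"); save("w13.png",img)
Z=P[...,2]
for nm,z0,t in(("cap",.157,.006),("collar",.083,.003)):
    m=(abs(Z-z0)<t)&(np.hypot(P[...,0]-.535,P[...,1]-.15)<.04); q=P[m]; print(nm,m.sum(),np.median(q,0),cv2.minAreaRect((q[:,:2]*1000).astype(np.float32)))
E
```

```text
[0.5343566  0.15364461 0.24308268] [ 0.20013685 -0.54414829 -0.70036613]
cap 649 [0.5355349  0.15420107 0.15899939] ((535.9285888671875, 152.83116149902344), (23.401315689086914, 23.251220703125), 7.973617076873779)
collar 363 [0.53100144 0.16455112 0.08296673] ((535.8057250976562, 153.8971405029297), (30.048351287841797, 35.727779388427734), 18.064838409423828)
```

View pics/w13.png

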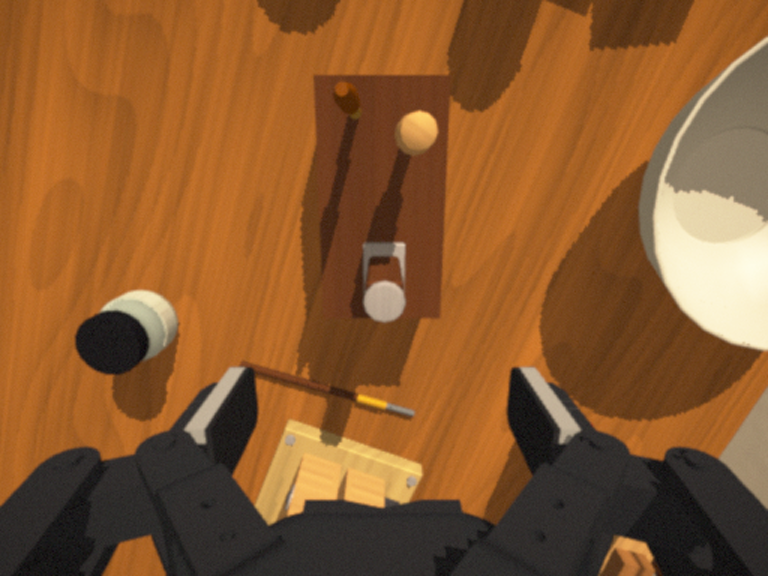

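The view shows the wedge upright in the rack, cap at (384,300), with the collar at the same 83 mm height as before I took it. The hand is clear of everything and the mould stands parted at (335,490). I hand in.

```bash
python3 -c "
from plant import *
print(job_done())"
```

```text
the job is handed in; nothing more can be done
None
```

The mould is parted evenly, measured at about 6.9 mm on the left and 6.7 mm on the right with the ends about 2.8 mm apart at most, the wedge is back home in its rack slot, side load on it peaked at about 6.6 N, and the job was handed in at about 29 s.

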